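# Release the ratchet and lower the slide light arm

### The job

Bring the slide light down to its working height: press the red pawl plate right down so that the ratchet pawl comes free of the teeth and stays free, then push the raised arm (the blue ball at its end is the place to push) down past its teeth until it lies fully down on its rest post, and leave the pawl free. Only press and push: do not lift the arm up to its top stop, pick nothing up, and leave the slide carrier on the stage and the things standing around where they are.

Things in the scene. Friction and masses are not known exactly. Their poses are not given: they have to be found in the camera images.
- stand: fixed white light stand for viewing slides, base plate 330 x 110 x 12 mm, bolted to the bench. Origin on the bench under the arm's pivot; its x axis points from the pivot towards the arm's free end (base from x = -60 to +270 mm), z up. A black slide stage 100 x 100 mm, top 36 mm above the bench, is at x = 145 mm; a steel rest post, top 103 mm above the bench, at x = 217 mm
- pivot (a point): centre of the arm's horizontal hinge axis (along the stand's y), 110 mm above the bench, also the centre of the steel toothed wheel (tooth tips at radius 48 mm) between two white cheeks
- ball_knob (a point): centre of the blue ball (36 mm diameter) on top of the free end of the grey arm (arm bar 18 mm wide, 14 mm thick, 262 mm long). The ball's centre is 245 mm along the arm from the pivot and 26 mm above the arm's centre line. The arm carries a white lamp disc (72 mm diameter, 24 mm thick) 140 mm from the pivot. With the arm fully down the ball's centre is 136 mm above the bench
- light_arm (a joint): angle of the arm, rad: 0 = raised to its top stop (0.95 rad above level), growing as it goes down, 0.95 = level, fully down on the rest post. It starts raised, somewhere between 0.15 and 0.4. While the pawl is engaged the teeth (one every 0.2 rad) stop it from going down; with the pawl free it needs about 2 to 5 N at the ball and stays where it is left (stiff hinge). The ball travels on a circle about the pivot, so it moves outwards as it goes down
- pawl_plate (a point): centre of the top face of the red thumb plate of the pawl, 46 mm (along the stand's x) x 36 mm, 6 mm thick, 118 mm behind the pivot (stand x = -118 mm) and 85 mm above the bench when the pawl is engaged. It turns about an axis at stand x = -42 mm, 50 mm above the bench: pressed right down, its centre sinks 28 mm and moves about 7 mm further from the pivot, the outer end tipping down
- pawl (a joint): angle of the red pawl, rad: 0 = engaged in the teeth (it may start up to about 0.09 while riding on a tooth), 0.35 = free, at its stop. An over-centre spring (about 4 N at the plate) pushes it back towards engaged if it is let go early, before about 0.12, and holds it at the stop once it is beyond about 0.24; in between it may hang, so press it right down
- slide_carrier: loose aluminium carrier with a glass slide, 34 x 84 x 8 mm, lying on the stage under the lamp; origin at the centre of its underside. Leave it
- oil_bottle: loose amber dropper bottle, 32 mm diameter, 65 mm tall, beside the stand; origin at the centre of its underside. Leave it
- petri_dish: loose clear shallow dish, 80 mm diameter, 14 mm tall, beside the stand; origin at the centre of its underside. Leave it
- slide_box: loose blue slide box 100 x 170 x 34 mm; origin at the centre of its underside. Leave it
- stain_bottle: loose amber bottle, 56 mm diameter, 120 mm tall; origin at the centre of its underside. Leave it
- fixative_jar: loose clear jar with a blue lid, 66 mm diameter, 85 mm tall; origin at the centre of its underside. Leave it
- cover_glass_box: loose green box 50 x 50 x 22 mm; origin at the centre of its underside. Leave it

How it is judged:
On the way, in this order (a step that is already met when the one before it is completed fails the run):
1. the pawl is pressed free and held free by its spring, with the arm still raised (value of joint pawl above 0.25 rad and value of joint light_arm below 0.6 rad), for 0.2 s.
2. the arm is pushed down past its teeth on to its rest (value of joint light_arm above 0.9 rad), for 0.2 s.
At the end, for the whole second after the job is handed in: the arm lies at rest within 0.05 rad of fully down, the pawl is still free (above 0.2 rad), the slide carrier is within 10 mm and every other loose thing within 20 mm of where it started (value of joint light_arm above 0.9 rad and value of joint pawl above 0.2 rad and velocity of joint light_arm between -0.05 and 0.05 rad/s and distance of slide_carrier from where it was at the start of the episode below 0.01 m and distance of each of oil_bottle, petri_dish, slide_box, stain_bottle, fixative_jar, cover_glass_box from where it was at the start of the episode below 0.02 m); the robot touches nothing.
It fails at once if the arm is lifted up to its top stop (value of joint light_arm below 0.05 rad).
It fails at once if the slide carrier is moved 10 mm or more (distance of slide_carrier from where it was at the start of the episode above 0.01 m).
It fails at once if a bottle, jar, dish or box is moved 20 mm or more (distance of any of oil_bottle, petri_dish, slide_box, stain_bottle, fixative_jar, cover_glass_box from where it was at the start of the episode above 0.02 m).
It also fails if it takes over 56 s, if anything falls off the work surface, if the arm or the gripper's body presses on something with over 40 N, if the wrist force passes 120 N, or if a joint passes its speed limit or range.

### The arm

A 7-joint arm with a two-finger parallel gripper is mounted at the origin on the work surface. World frame = base frame: x ahead of the robot, y to its left, z up, the work surface at z = 0. Lengths are in m, angles in rad, forces in N, time in s.
With the tool pointing down it reaches from about 0.4 to 0.925 m from the base axis. Payload 4.1 kg.
Tool frame: the origin (TCP) lies on the front face of the gripper's body, between the roots of the fingers; the fingertips stand 73 mm ahead of it and the grasp point (between the pads) lies 54 mm ahead of it; z points along the fingers, y is the direction in which the jaws open and shut (so a half turn about z gives the same grasp; the last joint's range is limited). The gripper opens to 85 mm and grips with 20 to 120 N. Pads are 22 mm wide; open, the fingers measure 114 mm over their backs; the gripper's body (76 mm by 85 mm) begins 54 mm behind the grasp point. The pads swing forward as they close: fully open they stand 13 mm farther back than shut.
Start: joints at [1.073, 0.398, 0.045, 1.537, -0.019, 1.207, -0.051], TCP at [0.252, -0.599, 0.304] pointing down, gripper open.
Joint ranges: [-2.82, 2.82], [-0.49, 2.23], [-1.37, 1.46], [0, 2.46], [-1.36, 4.5], [0.23, 2], [-2.94, 2.94]. Speed limits (rad/s): [2.57, 2.57, 3.14, 3.14, 3.14, 3.14, 3.14].

### API

Orientations are given as a unit quaternion [w, x, y, z].
In Python, from rig import arm gives the robot as it stands. The module is installed in compiled form; this text tells all that it offers.
- The arm moves only by the tool play_rows, never from a script. Its argument "increments" is a list of rows, each a list of 7 numbers: the shift along the world's x, y, z in cm, then the turn, a rotation vector about the world's x, y, z in degrees, then the gripper command: -1 is shut, 1 is fully open, values between are in proportion. A call has 1 to 8 rows; each row is the pose to reach, as a shift and turn from the pose measured when the call began; what a row does not reach only later rows make up. A row lasts 1/8 s, in which the tool goes at most 62.5 mm and 10.7 degrees, less where a joint would pass 70% of its speed; a pose out of reach is approached as far as the arm can. A call with a gripper value outside its range is refused whole. The fingers move at their own pace and stop on an object; "squeeze" is the grip in N (left out, the last holds). Time passes only in rows, so rows that repeat a pose let the fingers close. It gives the time, the measured TCP pose, the force and the opening at its end, in the units of the state.
- arm.state(): the state, without advancing time (a new reading comes with each control period).
- arm.camera(name): name is "scene" or "top" or "wrist"; returns a dict with "image" (420x560x3 uint8, red, green, blue), "z_map" (420x560 float32, m along the optical axis (not along the pixel's ray), 0 where there is no reading), "fx", "fy", "cx", "cy" (pixels), "world_from_camera" (4x4, takes a point from camera to world coordinates); the wrist camera has in their place "tool_from_camera" (4x4, takes a point from camera to tool coordinates, whose origin is the TCP and whose axes are the flange's). Camera axes: x right, y down, z forward; pixel columns grow to the right and rows downward; lengths in m; the calibration is good to about 2 mm. A picture is of the moment at which its call begins: read the wrist's pose just before it.
- arm.job_done(): hands the job in, once; it reports no verdict.
The state is a dict: "clock": time; "q": joint angles; "joint_vel": joint speeds; "effort": joint torques, N m; "tool_pos": TCP position; "eef_rot": TCP orientation; "wrist_force": force on the tool from outside, world axes, zero at the start; "moment": the same for the moment, N m; "finger_gap": finger opening in m.
Only numpy, scipy, OpenCV 4.12 (cv2) and the standard library are available. Lean on these libraries where they do the work, as an engineer would, in place of code of your own. Each camera call takes 0.05 s, during which the arm holds its last target. There are 200 camera calls.

## Working session

There is one attempt and no reset: what is moved stays moved. The work goes in short steps, Python scripts to look and compute and a tool call to move; the robot and the scene stay as the last step left them, time stands still between calls to the robot, and variables do not carry over. Pictures are saved under pics/ and viewed, about 8 in all and at most 12, crops included, and the job is handed in when it is done.

Besides the shell and the picture viewer there is one more tool, called after ">>>" by a JSON object that holds its "method" and its "body". play_rows: Moves the arm, as the interface text tells. Its arguments: {"type":"object","properties":{"increments":{"type":"array","items":{"type":"array","items":{"type":"number"}}},"squeeze":{"type":"number"}},"required":["increments"]}

```bash
mkdir -p pics; cat > h.py <<'E'
import numpy as np,cv2
from rig import arm
def snap(n,f):
    c=arm.camera(n); cv2.imwrite(f'pics/{f}.png',c['image'][:,:,::-1]); np.savez(f'pics/{f}.npz',**{k:v for k,v in c.items()}); return c
def pt(c,u,v,M=None):
    z=np.asarray(c['z_map'])[v,u]; p=np.array([(u-c['cx'])*z/c['fx'],(v-c['cy'])*z/c['fy'],z,1]); return (np.asarray(c['world_from_camera'] if M is None else M)@p)[:3]
E
python3 - <<'E'
from h import *
print(arm.state())
a=snap('scene','s1');b=snap('top','t1')
cv2.imwrite('pics/both.png',cv2.resize(np.vstack([a['image'],b['image']])[:,:,::-1],(400,600)))
E
```

```text
{'clock': 0.0, 'q': array([ 1.0730277 ,  0.39923919,  0.04503754,  1.5378944 , -0.01871876,
        1.20689232, -0.05069485]), 'joint_vel': array([-0.00171861, -0.00032091,  0.00183854, -0.0006665 ,  0.00044618,
       -0.00115557,  0.00117494]), 'effort': array([-6.43154726e-04, -4.75127971e+01,  1.36466760e+00, -2.54227495e+01,
        1.15210473e-02,  9.49089444e-03, -1.28506323e-05]), 'tool_pos': array([ 0.25222314, -0.59853112,  0.30282649]), 'eef_rot': array([-9.71589984e-04,  9.80177625e-01,  1.98118175e-01, -2.59822303e-04]), 'wrist_force': array([-0.61416977, -0.10793314,  0.03980897]), 'moment': array([-0.03834322, -0.0301288 ,  0.00379346]), 'finger_gap': 0.08530607943352769}
```

View pics/s1.png

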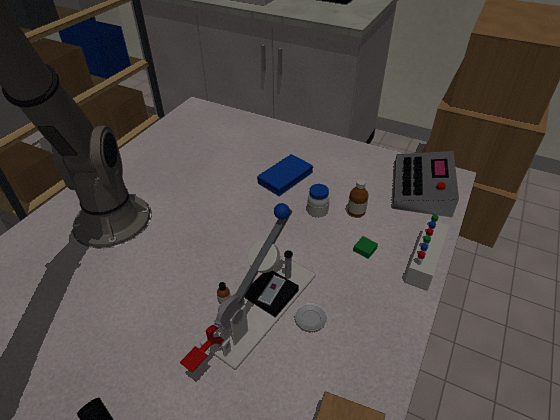

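View pics/t1.png

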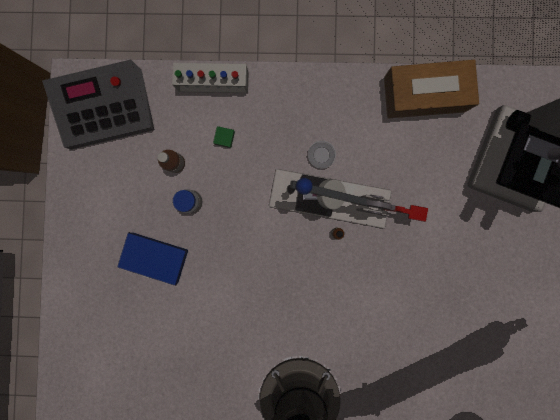

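The scene view shows the red plate at about (195,358) and the ball at (282,211). In the top view the plate is at (419,213) and the ball at (305,186). The oil bottle (337,234) stands beside the stand on the robot's side.

```bash
python3 - <<'E'
from h import *
for f in('s1','t1'):
    c=dict(np.load(f'pics/{f}.npz')); im=c['image'].astype(int); r,g,b=im[...,0],im[...,1],im[...,2]
    M=np.asarray(c['world_from_camera']); print(f,'cam',M[:3,3])
    v,u=np.mgrid[:420,:560]; z=c['z_map']
    P=np.stack([(u-c['cx'])*z/c['fx'],(v-c['cy'])*z/c['fy'],z,np.ones_like(z)],-1)@M.T
    red=(r>110)&(g<50)&(b<50); blue=(b>80)&(r<70)&(b>g*1.5)
    for n,m in(('red',red),('blue',blue)):
        k,L,S,C=cv2.connectedComponentsWithStats(m.astype(np.uint8))
        for i in range(1,k):
            if S[i,4]>25:
                p=P[L==i]; print(n,S[i],C[i].round(1),np.median(p,0)[:3].round(4),p.min(0)[:3].round(3),p.max(0)[:3].round(3))
                if n=='red' and S[i,4]>100:
                    q=p[p[:,2]>0.07][:,:2]; print(cv2.minAreaRect((q*1000).astype(np.float32)))
    if f=='t1':
        for n,(x,y) in dict(baseNE=(276,173),baseSE=(272,208),baseSW=(386,226),baseNW=(390,188),oil=(337,234),post=(291,188)).items(): print(n,P[y,x,:3].round(4))
E
```

```text
s1 cam [ 0.88723896 -0.60018053  0.90710125]
blue [258 154  55  35 905] [284.7 170.9] [0.3806 0.4131 0.0328] [ 0.313 -0.6    0.027] [0.887 0.51  0.907]
blue [310 184  19  12 181] [318.9 189.5] [0.5412 0.3196 0.084 ] [0.513 0.29  0.08 ] [0.569 0.348 0.089]
blue [277 204  11  10  80] [281.7 208.2] [0.5771 0.0059 0.2806] [ 0.565 -0.003  0.274] [0.587 0.022 0.286]
t1 cam [0.51071877 0.04734722 1.08790101]
blue [173 190  21  21 340] [182.9 200.3] [0.5393 0.3209 0.0864] [0.511 0.047 0.082] [0.566 0.348 1.088]
blue [ 118  234   66   50 1836] [151.6 258.5] [0.3782 0.4156 0.035 ] [0.311 0.047 0.028] [0.511 0.51  1.088]
baseNE [0.6246 0.0803 0.0126]
baseSE [0.5261 0.0893 0.0019]
baseSW [ 0.484  -0.2313  0.0048]
baseNW [ 0.5908 -0.2408  0.0035]
oil [ 0.4608 -0.0871  0.0663]
post [0.5671 0.0394 0.2536]
```

```bash
python3 - <<'E'
from h import *
from scipy.optimize import least_squares
for f in('s1','t1'):
    c=dict(np.load(f'pics/{f}.npz')); im=c['image'].astype(int); r,g,b=im[...,0],im[...,1],im[...,2]
    M=np.asarray(c['world_from_camera'])
    v,u=np.mgrid[:420,:560]; z=c['z_map']
    P=(np.stack([(u-c['cx'])*z/c['fx'],(v-c['cy'])*z/c['fy'],z,np.ones_like(z)],-1)@M.T)[...,:3]
    red=(r>2.2*g)&(r>2.2*b)&(r>60)&(z>0)&(abs(P[...,0]-.5)<.12)&(abs(P[...,1]+.27)<.12)
    p=P[red]; print(f,len(p),u[red].min(),u[red].max(),v[red].min(),v[red].max())
    q=p[(p[:,2]>0.07)&(p[:,2]<.1)]; q=q[q[:,1]<np.sort(q[:,1])[0]+.046]
    print('plate',np.median(q,0),len(q),q.min(0),q.max(0),cv2.minAreaRect((q[:,:2]*1000).astype(np.float32)))
    bl=(b>1.5*r)&(b>45)&(z>0)&(abs(P[...,0]-.575)<.05)&(abs(P[...,1])<.05)&(P[...,2]>.15)
    p=P[bl]; s=least_squares(lambda x:np.linalg.norm(p-x,axis=1)-.018,p.mean(0)-[0,0,.01],loss='soft_l1',f_scale=.002); print('ball',len(p),s.x)
    # base plate corners
    m=(abs(P[...,2]-.012)<.006)&(r>130)&(abs(P[...,0]-.55)<.12)&(abs(P[...,1]+.07)<.22)
    print('base',m.sum(),np.percentile(r[200:300,100:250],[10,50,90]),cv2.minAreaRect((P[m][:,:2]*1000).astype(np.float32)))
t=cv2.imread('pics/t1.png')[145:245,260:440]; s=cv2.imread('pics/s1.png')[190:380,160:340]
cv2.imwrite('pics/c1.png',np.vstack([cv2.resize(t,(540,300)),cv2.resize(s,(540,570))])[:870] if 0 else np.hstack([cv2.resize(s,(500,528)),np.vstack([cv2.resize(t,(300,167))]+[np.zeros((361,300,3),np.uint8)])]))
E
```

```text
s1 484 180 223 325 371
plate [ 0.52528038 -0.29314667  0.08378552] 347 [ 0.5045097  -0.31658211  0.07945333] [ 0.54539808 -0.27094263  0.0890704 ] ((524.2571411132812, -292.50946044921875), (44.4704475402832, 36.69654083251953), 79.12812042236328)
ball 182 [0.57333042 0.01243191 0.26605141]
base 150 [ 57. 119. 123.] ((582.5671997070312, -75.12239074707031), (324.10028076171875, 142.46359252929688), 80.52397155761719)
t1 304 395 427 205 220
plate [ 0.52217699 -0.29182046  0.08653613] 229 [ 0.50382098 -0.31584715  0.08197361] [ 0.54216018 -0.26997971  0.09234134] ((522.2634887695312, -291.5858459472656), (45.8260612487793, 34.724037170410156), 79.64889526367188)
ball 194 [0.57156197 0.0128038  0.26857263]
base 37 [ 23. 105. 110.] ((581.2838134765625, -68.538818359375), (267.1007080078125, 55.91865921020508), 80.84205627441406)
```

View pics/c1.png

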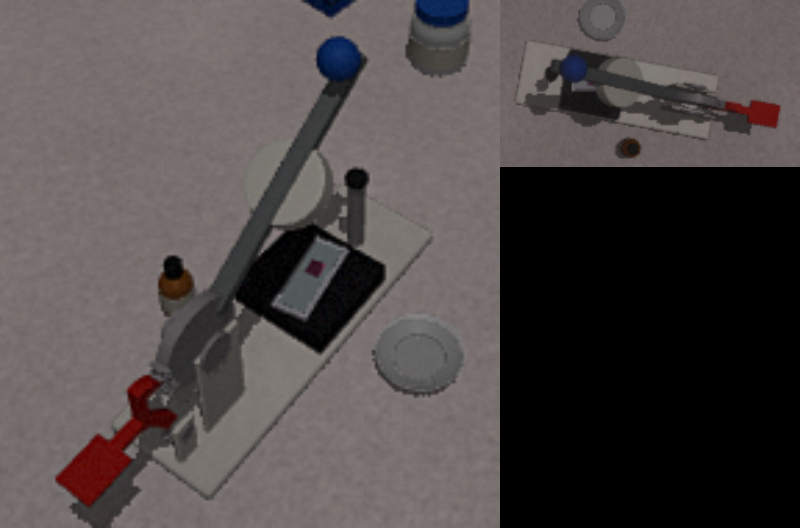

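Fits agree: plate at about (0.523,-0.292,0.085), ball at (0.572,0.0126,0.267), stand x axis at 80.9° and light_arm at about 0.37. I'll move over the outer half of the plate with the fingers shut.

>>> {"method": "play_rows", "body": {"increments": [[3.4,3.7,0,0,0,0,-1],[7.3,8.1,0,0,0,0,-1],[11.2,12.4,0,0,0,0,-1],[15.1,16.8,-1,0,0,0,-1],[19,21.1,-3,0,0,0,-1],[22.9,25.5,-5,0,0,0,-1],[26,28.9,-7,0,0,0,-1],[26.9,29.9,-8,0,0,0,-1]]}}

```text
clock: 1.1
tool_pos: [0.523, -0.2954, 0.2213]
eef_rot: [-0.002, 0.98, 0.201, -0.001]
wrist_force: [-1.4, -0.1, 0.2]
finger_gap: 0.0003
```

>>> {"method": "play_rows", "body": {"increments": [[0,0,0,0,0,0,-1],[0,0,0,0,0,0,-1]]}}

```text
clock: 1.35
tool_pos: [0.5221, -0.297, 0.2216]
eef_rot: [-0.002, 0.98, 0.2, -0.001]
wrist_force: [0.4, 0.5, -0.7]
finger_gap: 0.0004
```

```bash
python3 - <<'E'
from h import *
s=arm.state();print(s['clock'],s['tool_pos'],s['eef_rot'],s['wrist_force'],s['finger_gap'])
c=snap('scene','s2'); cv2.imwrite('pics/c2.png',cv2.resize(c['image'][180:400,120:340,::-1],(600,600)))
E
```

```text
1.35 [ 0.52212721 -0.29704933  0.22161946] [-1.91276357e-03  9.79781496e-01  2.00059813e-01 -7.95902924e-04] [ 0.43870798  0.46150269 -0.68170461] 0.0004219767334363812
```

View pics/c2.png

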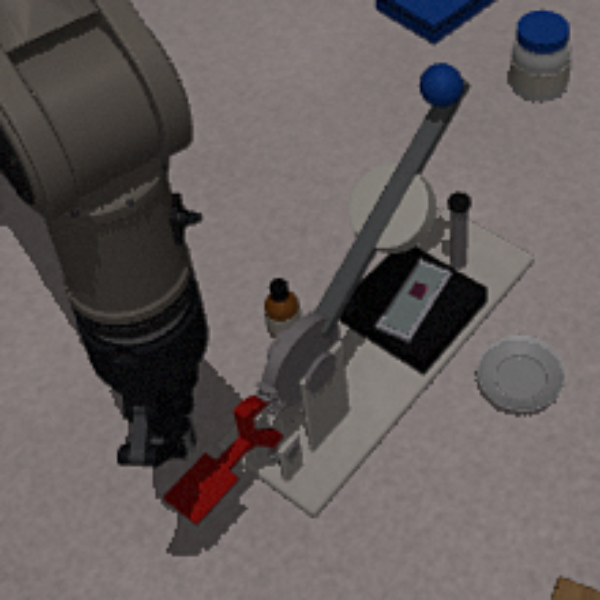

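The fingers are over the plate and nothing is touching. Next I descend onto the plate and press.

>>> {"method": "play_rows", "body": {"increments": [[0,-0.2,-3,0,0,0,-1],[0,-0.3,-5.5,0,0,0,-1],[0,-0.3,-6.2,0,0,0,-1],[0,-0.3,-6.8,0,0,0,-1],[0,-0.3,-7.4,0,0,0,-1],[0,-0.3,-8.0,0,0,0,-1],[0,-0.3,-8.4,0,0,0,-1],[0,-0.3,-8.6,0,0,0,-1]]}}

```text
clock: 2.4
tool_pos: [0.5221, -0.2995, 0.1352]
eef_rot: [-0.002, 0.98, 0.2, -0.001]
wrist_force: [0.1, 0.4, -0.0]
finger_gap: 0.0001
```

>>> {"method": "play_rows", "body": {"increments": [[0,0,-0.2,0,0,0,-1],[0,0,-0.4,0,0,0,-1],[0,0,-0.4,0,0,0,-1]]}}

```text
clock: 2.78
tool_pos: [0.5225, -0.2992, 0.1319]
eef_rot: [-0.002, 0.98, 0.2, -0.0]
wrist_force: [0.0, 0.5, 3.1]
finger_gap: 0.0
```

>>> {"method": "play_rows", "body": {"increments": [[0,0,-0.2,0,0,0,-1],[0,0,-0.4,0,0,0,-1],[0,0,-0.4,0,0,0,-1]]}}

```text
clock: 3.15
tool_pos: [0.5228, -0.2992, 0.131]
eef_rot: [-0.002, 0.98, 0.2, -0.0]
wrist_force: [-6.1, 3.2, 19.9]
finger_gap: -0.0
```

The plate is hard against its stop (20 N). I'll retreat upward and check the pawl.

>>> {"method": "play_rows", "body": {"increments": [[0,0,0.5,0,0,0,-1],[0,0,2,0,0,0,-1],[0,0,7,0,0,0,-1],[0,0,13,0,0,0,-1],[0,0,19,0,0,0,-1],[0,0,24,0,0,0,-1],[0,0,26,0,0,0,-1],[0,0,26,0,0,0,-1]]}}

```text
clock: 4.15
tool_pos: [0.5234, -0.2995, 0.3932]
eef_rot: [-0.001, 0.98, 0.2, 0.001]
wrist_force: [-0.3, -0.3, 0.5]
finger_gap: 0.0001
```

```bash
python3 - <<'E'
from h import *
s=arm.state();print(s['clock'],s['tool_pos'],s['wrist_force'])
c=snap('scene','s3'); im=c['image'].astype(int); r,g,b=im[...,0],im[...,1],im[...,2]
P=np.array([[pt(c,u,v) for u in range(170,300)] for v in range(190,380)])
r,g,b=[k[190:380,170:300] for k in(r,g,b)]
m=(r>2.2*g)&(r>2.2*b)&(r>60)&(P[...,1]<-.265)&(P[...,2]<.12); print('plate',m.sum(),np.median(P[m],0),P[m].min(0),P[m].max(0))
m=(b>1.5*r)&(b>45)&(abs(P[...,0]-.575)<.05)&(abs(P[...,1])<.06)&(P[...,2]>.15); print('ball',m.sum(),np.median(P[m],0))
cv2.imwrite('pics/c3.png',cv2.resize(c['image'][180:400,120:340,::-1],(600,600)))
E
```

```text
4.15 [ 0.52339747 -0.29949406  0.39323316] [-0.3057511  -0.28148239  0.53845382]
plate 399 [ 0.52501642 -0.29650431  0.05675873] [ 0.47988174 -0.32115363 -0.00212181] [ 0.54362311 -0.265377    0.10924965]
ball 189 [0.57812389 0.00345727 0.27655097]
```

View pics/c3.png

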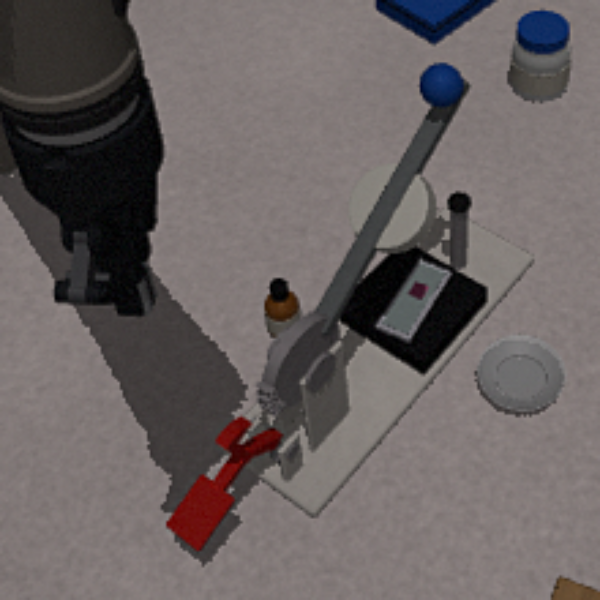

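The plate now sits at z = 0.057 and the pawl's hook is clear of the wheel, so the pawl holds free. The arm is still raised. Next I go over the ball.

>>> {"method": "play_rows", "body": {"increments": [[0.6,3.6,0,0,0,0,-1],[1.3,8.2,0,0,0,0,-1],[2.0,12.8,0,0,0,0,-1],[2.7,17.4,0,0,0,0,-1],[3.4,22,0,0,0,0,-1],[4.2,26.6,0,0,0,0,-1],[4.8,30.2,0,0,0,0,-1],[4.9,31.3,-1,0,0,0,-1]]}}

```text
clock: 5.2
tool_pos: [0.5715, 0.0167, 0.3797]
eef_rot: [-0.003, 0.979, 0.202, -0.001]
wrist_force: [-0.7, 0.3, 0.8]
finger_gap: -0.0002
```

>>> {"method": "play_rows", "body": {"increments": [[0,0.1,-0.3,0,0,0,-1],[0,0.1,-0.5,0,0,0,-1]]}}

```text
clock: 5.45
tool_pos: [0.5711, 0.0157, 0.3734]
eef_rot: [-0.002, 0.98, 0.201, -0.002]
wrist_force: [-0.3, -0.5, -0.4]
finger_gap: -0.0001
```

```bash
python3 - <<'E'
from h import *
s=arm.state();print(s['clock'],s['tool_pos'],s['wrist_force'])
p=s['tool_pos']; piv=np.array([.5418,-.1755]);u=np.array([.159,.987]);R=.2464
for e in np.linspace(.689,.1057,13):
    xy=piv+u*R*np.cos(e); z=.11+R*np.sin(e)+.018+.073
    print(round(.95-e+.1057,2),((np.r_[xy,z]-p)*100).round(1))
c=snap('scene','s4'); cv2.imwrite('pics/c4.png',cv2.resize(c['image'][130:330,180:380,::-1],(600,600)))
E
```

```text
5.45 [0.57106536 0.01573734 0.37335734] [-0.30797953 -0.50601445 -0.35873065]
0.37 [ 0.1 -0.4 -1.6]
0.42 [ 0.2  0.4 -2.5]
0.46 [ 0.3  1.1 -3.5]
0.51 [ 0.4  1.7 -4.5]
0.56 [ 0.5  2.3 -5.5]
0.61 [ 0.6  2.8 -6.6]
0.66 [ 0.7  3.3 -7.7]
0.71 [ 0.8  3.7 -8.8]
0.76 [  0.8   4.1 -10. ]
0.8 [  0.9   4.4 -11.1]
0.85 [  0.9   4.7 -12.3]
0.9 [  0.9   4.9 -13.4]
0.95 [  1.    5.1 -14.6]
```

View pics/c4.png

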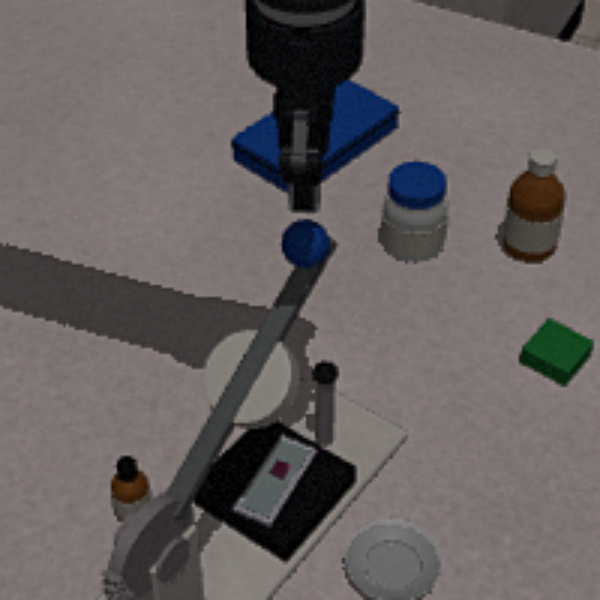

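The fingertips are centred just above the ball. I push along its circle.

>>> {"method": "play_rows", "body": {"increments": [[0.1,-0.3,-1.4,0,0,0,-1],[0.2,0.3,-2.4,0,0,0,-1],[0.3,1.0,-3.4,0,0,0,-1],[0.4,1.7,-4.5,0,0,0,-1],[0.5,2.3,-5.5,0,0,0,-1],[0.6,2.8,-6.6,0,0,0,-1],[0.7,3.3,-7.7,0,0,0,-1],[0.7,3.3,-7.7,0,0,0,-1]]}}

```text
clock: 6.5
tool_pos: [0.5769, 0.0493, 0.2949]
eef_rot: [-0.003, 0.979, 0.202, -0.004]
wrist_force: [-0.7, -0.4, -0.0]
finger_gap: -0.0002
```

```bash
python3 - <<'E'
from h import *
c=snap('scene','s5'); cv2.imwrite('pics/c5.png',cv2.resize(c['image'][130:330,180:380,::-1],(600,600)))
E
```

```text
(no output)
```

View pics/c5.png

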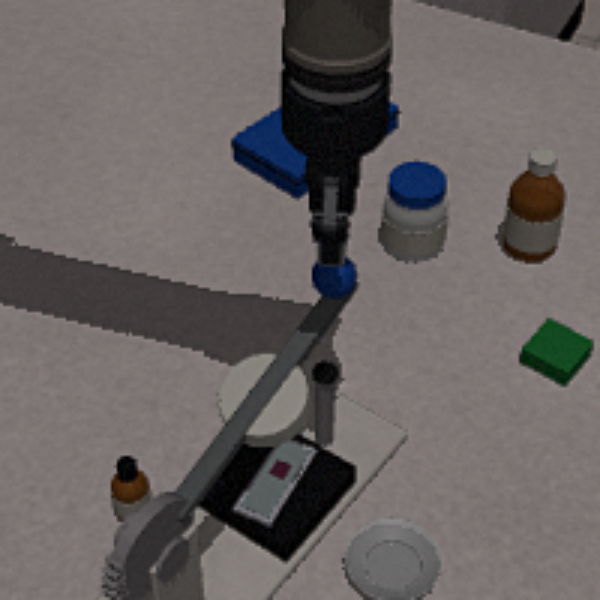

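The ball at (333,278) has gone down with the fingertips centred on it. The remaining shift is about (0.4, 1.75, -6.8) cm.

>>> {"method": "play_rows", "body": {"increments": [[0.1,0.4,-1.0,0,0,0,-1],[0.1,0.8,-2.1,0,0,0,-1],[0.2,1.1,-3.2,0,0,0,-1],[0.3,1.4,-4.4,0,0,0,-1],[0.3,1.6,-5.5,0,0,0,-1],[0.3,1.7,-6.3,0,0,0,-1],[0.3,1.7,-6.7,0,0,0,-1],[0.3,1.7,-6.9,0,0,0,-1]]}}

```text
clock: 7.55
tool_pos: [0.5794, 0.0651, 0.2262]
eef_rot: [-0.002, 0.98, 0.201, -0.005]
wrist_force: [-2.5, 2.5, 10.0]
finger_gap: -0.0001
```

>>> {"method": "play_rows", "body": {"increments": [[0,0,-0.2,0,0,0,-1],[0,0,-0.3,0,0,0,-1],[0,0,-0.3,0,0,0,-1]]}}

```text
clock: 7.92
tool_pos: [0.5794, 0.0652, 0.2261]
eef_rot: [-0.002, 0.98, 0.201, -0.005]
wrist_force: [-4.6, 1.5, 17.1]
finger_gap: 0.0004
```

The arm is firm on its rest post (17 N, with no further travel). I retreat straight up.

>>> {"method": "play_rows", "body": {"increments": [[0,0,0.5,0,0,0,-1],[0,0,2,0,0,0,-1],[0,0,6,0,0,0,-1],[0,0,11,0,0,0,-1],[0,0,15,0,0,0,-1],[0,0,16,0,0,0,-1],[0,0,16,0,0,0,-1]]}}

```text
clock: 8.8
tool_pos: [0.5793, 0.0647, 0.386]
eef_rot: [-0.002, 0.98, 0.201, -0.005]
wrist_force: [-0.3, -0.8, 0.8]
finger_gap: -0.0003
```

```bash
python3 - <<'E'
from h import *
from scipy.optimize import least_squares
s=arm.state();print(s['clock'],s['tool_pos'],s['wrist_force'])
c=snap('scene','s6'); im=c['image'].astype(int)
P=np.array([[pt(c,u,v) for u in range(170,340)] for v in range(190,380)])
r,g,b=[im[190:380,170:340,k] for k in range(3)]
m=(r>2.2*g)&(r>2.2*b)&(r>60)&(P[...,1]<-.265)&(P[...,2]<.12); print('plate',m.sum(),np.median(P[m],0))
m=(b>1.5*r)&(b>45)&(abs(P[...,0]-.58)<.05)&(abs(P[...,1]-.06)<.05)&(P[...,2]>.1); p=P[m]
print('ball',m.sum(),least_squares(lambda x:np.linalg.norm(p-x,axis=1)-.018,p.mean(0)-[0,0,.01],loss='soft_l1',f_scale=.002).x)
cv2.imwrite('pics/c6.png',cv2.resize(c['image'][140:400,140:400,::-1],(600,600)))
E
```

```text
8.8 [0.57934048 0.06469552 0.38604625] [-0.33138353 -0.79791784  0.8172622 ]
plate 397 [ 0.52488069 -0.29670803  0.05696169]
ball 140 [0.58232097 0.06656347 0.13497398]
```

View pics/c6.png

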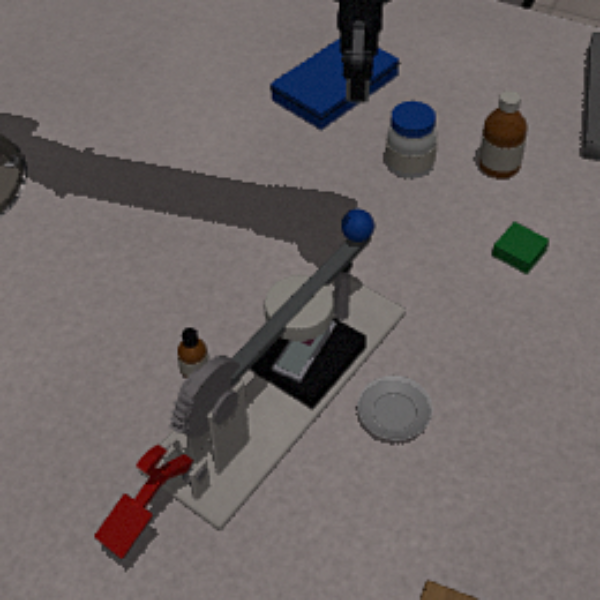

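The arm lies on its post with the ball at z = 0.135. The plate is still down at z = 0.057, and nothing else has moved. I hand in.

```bash
python3 -c "
from rig import arm
print(arm.job_done())"
```

```text
the job is handed in; nothing more can be done
None
```

The slide light is down on its rest post with the pawl free, and I handed the job in at about 8.8 s on the robot's clock. The hand-in reports no verdict.

- **Pawl:** I pressed the red plate to its stop, where the force reached about 20 N. It stayed down when released, with its centre at z ≈ 0.057 m (28 mm below engaged), and was still there in the last check.
- **Arm:** I pushed the blue ball along its circle until it was firm on the post at about 17 N. The last fit put the ball's centre at z ≈ 0.135 m, against the 0.136 m given for fully down.
- **Surroundings:** In the last picture the slide carrier, bottles, jar, dish and boxes looked undisturbed. I judged that by eye and did not measure their positions. The gripper was clear of everything, about 16 cm above the ball.

No check failed or disagreed with another.

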